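Move the seed samples on to their next instrument

TASK

All three instruments on the seed bench have finished, so move every sample on to its next reading: the round lidded dish from the balance to the light plate, the stoppered glass bottle from the light plate to the turntable, and the square box from the turntable to the balance, each standing upright in the middle. Only one sample goes on an instrument at a time, so first park one of them on the empty white tray; the containers must stay clean for weighing, so never stand them on the bench itself. Set each one down gently rather than letting it drop, keep the samples upright all the time, and leave the beaker, the steel check weight and the rubber blower where they are.

Things in the scene. Friction and masses are not known exactly. Their poses are not given: they have to be found in the camera images.
- dish: Sample: round, flat, clear lidded seed dish with a few brown seeds on a white paper disc, 60 mm across and 16 mm high, 40 to 70 g. Origin: centre of its underside; z up when upright. The lid stays on: grip it across its 60 mm outside. At the start it is on the balance.
- bottle: Sample: upright clear glass weighing bottle with brown round seeds and a glass knob stopper that stays in; body 40 mm across and 46 mm high, knob 18 mm across, 65 mm high in all, 65 to 110 g. Origin: centre of its underside; z up. At the start it is on the light plate.
- box: Sample: square clear specimen box with a white-rimmed lid that stays shut and pale seeds inside, 50 x 50 mm and 28 mm high, 50 to 85 g. Origin: centre of its underside; x and y square to its sides, z up. At the start it is on the turntable.
- balance: Compact laboratory balance, fixed: pale housing 150 mm wide (y) and 200 mm deep (x), with a dark display and keys at its front (-x) and a round steel pan 112 mm across. Origin: on the bench right below the middle of the pan; the pan's top is 58 mm above it, the housing under the pan 46 mm high, the front panel 40 mm. The pan does not sink.
- light_plate: Flat LED viewing plate, fixed: aluminium frame 150 x 150 mm with a white opal pane 120 x 120 mm in the middle. Origin: on the bench below the middle of the pane; the pane's top is 18 mm above it.
- turntable: Small photo turntable, fixed: black disc 124 mm across with white degree marks along its rim on a grey foot, a small grey control block at its front (-x). Origin: on the bench below the middle of the disc; the disc's top is 34 mm above it. The disc does not turn.
- tray: Parking place: shallow white square tray with a black outer edge, fixed, empty at the start, 164 x 164 mm outside, flat floor 144 x 144 mm inside a rim. Origin: on the bench below its middle; the floor's top is 12 mm above it, the rim's top 20 mm.
- beaker: Bystander: empty clear glass beaker, 45 mm across the lip and 58 mm high, loose. Origin: centre of its underside.
- weight: Bystander: polished steel check weight with a knob, 32 mm across and 45 mm high, 200 g, loose. Origin: centre of its underside.
- blower: Bystander: black rubber air blower standing on end, bulb 50 mm across, thin nozzle up to 95 mm high, loose. Origin: centre of its underside.
There are look-alikes about, which are no part of the job. What is shaped like the bottle but blue or purple is not meant.

How it is judged:
By the outcome, as a careful person would: the job done as asked, in the order asked, and still so for the second after the job is handed in, with the robot touching nothing.
It also fails if it takes over 136 s, if anything falls off the work surface, if the arm or the gripper's body presses on something with over 40 N, if the wrist force passes 120 N, or if a joint passes its speed limit or range.

ROBOT

A 6-joint arm with a two-finger parallel gripper is mounted at the origin on the work surface. World frame = base frame: x ahead of the robot, y to its left, z up, the work surface at z = 0. Lengths are in mm, angles in degrees, forces in N, time in s.
With the tool pointing down it reaches from about 300 to 850 mm from the base axis. Payload 4.2 kg.
Tool frame: the origin (TCP) lies on the centre line of the jaws, within the pads' length; the fingertips stand 14 mm ahead of it and the grasp point (between the pads) lies 5 mm behind it; x points along the fingers, y is the direction in which the jaws open and shut, and the axes are right-handed (so a half turn about x gives the same grasp; the last joint's range is limited). The gripper opens to 91 mm and grips with 3 to 60 N. Pads are 32 mm wide; open, the fingers measure 118 mm over their backs; the gripper's body (76 mm by 178 mm) begins 60 mm behind the grasp point.
Start: joints at [-70.875, 18.312, 89.639, -0, 72.044, -1.146], TCP at [199.221, -539.4, 227.976] pointing down, gripper open.
Joint ranges: [-177.97, 177.97], [-48.28, 115.42], [12.27, 149.76], [-77.06, 257.06], [2.81, 150.46], [-146.56, 146.56]. Speed limits (degrees/s): [147.25, 147.25, 180, 180, 180, 180].

INTERFACE

Orientations are given as [roll, pitch, yaw] about the fixed x, y, z axes, in that order (R = Rz(yaw) Ry(pitch) Rx(roll)).
In Python, from workcell import readout, optics, env gives the robot as it stands.
- The arm moves only by the shell command python3 -m creep 'ROWS' [OPENING] [FORCE]. ROWS is JSON, a list of rows, each an object with "translation": the shift along the world's x, y, z in cm, a list of three; "delta_rot": the turn, a rotation vector about the world's x, y, z in rad, a list of three. In form: [{"translation": [dx, dy, dz], "delta_rot": [rx, ry, rz]}, ...]. A call has 1 to 5 rows; each row shifts and turns the commanded pose from where the row before left it; what a row does not reach is not made up. A row lasts 1/12 s, in which the tool goes at most 41.7 mm and 7.16 degrees, less where a joint would pass 70% of its speed; a pose out of reach is approached as far as the arm can. A call with a gripper value outside its range is refused whole. OPENING is the gripper's target within -1 to 1 (fully open at 1, half-way at 0, shut at -1), set as the call begins (- or left out, the last holds). The fingers move at their own pace and stop on an object; FORCE is the grip in N (left out, the last holds). Time passes only in rows, so rows that do not move let the fingers close. It gives the time, the measured TCP pose, the force and the opening at its end, in the units of the state.
- readout.state(): the state, without advancing time (a new reading comes with each control period).
- optics.grab_frame(name): name is "scene" or "side" or "wrist"; returns (picture, depth): 384x512x3 uint8, red, green, blue; 384x512 float32, mm along the optical axis (not along the pixel's ray), 0 where there is no reading.
- optics.camera_params(name): a dict with "mtx" (3x3 intrinsics, pixels), "k1" (the pictures are not rectified: a ray, as slopes to the right and down, at radius r is drawn at 1 + k1 r^2 times it, then the intrinsics apply), "R" (3x3) and "t" (3): a world point X has camera coordinates R X + t. Camera axes: x right, y down, z forward; pixel columns grow to the right and rows downward; lengths in mm; the calibration is good to about 2 mm. A picture is of the moment at which its call begins: read the wrist's pose just before it. camera_params takes no time and is no camera call; for the wrist camera it gives the pose at the moment of the call.
- env.job_done(): hands the job in, once; it reports no verdict.
The state is a dict: "time_s": time; "qpos": joint angles; "qvel": joint speeds; "effort": joint torques, N m; "ee_pos": TCP position; "ee_rot": TCP orientation; "force": force on the tool from outside, world axes, zero at the start; "torque": the same for the moment, N m; "gripper_width": finger opening in mm.
Only numpy, scipy, OpenCV 4.12 (cv2) and the standard library are available. Lean on these libraries where they do the work, as an engineer would, in place of code of your own. Each camera call takes 0.05 s, during which the arm holds its last target.

## Working session

There is one attempt and no reset: what is moved stays moved. The work goes in short steps, Python scripts to look and compute and a shell command to move; the robot and the scene stay as the last step left them, time stands still between calls to the robot, and variables do not carry over. Pictures are saved under pics/ and viewed, and the job is handed in when it is done.

```bash
ls; mkdir -p pics; cat > h.py <<'E'
import numpy as np, cv2
from workcell import readout, optics, env
def P(n): 
    p=optics.camera_params(n); return {k:(np.array(v) if k!='k1' else v) for k,v in p.items()}
def undist(p,uv):
    K=p['mtx']; uv=np.atleast_2d(np.asarray(uv,float))
    return cv2.undistortPoints(uv.reshape(-1,1,2),K,np.array([p['k1'],0,0,0,0],float)).reshape(-1,2)
def onplane(p,uv,z):
    n=undist(p,uv); d=np.c_[n,np.ones(len(n))]@p['R']; c=-p['R'].T@p['t']
    return c+d*((z-c[2])/d[:,2])[:,None]
def proj(p,X):
    c=np.atleast_2d(X)@p['R'].T+p['t']; s=c[:,:2]/c[:,2:]; r2=(s**2).sum(1,keepdims=True)
    s=s*(1+p['k1']*r2); return s@p['mtx'][:2,:2].T+p['mtx'][:2,2]
def cloud(p,d):
    h,w=d.shape; u,v=np.meshgrid(np.arange(w),np.arange(h))
    n=undist(p,np.c_[u.ravel(),v.ravel()]); c=np.c_[n,np.ones(len(n))]*d.reshape(-1,1)
    return ((c-p['t'])@p['R']).reshape(h,w,3)
def save(n,im): cv2.imwrite('pics/'+n,im[:,:,::-1])
E
python3 - <<'E'
from h import *
for n in('scene','side','wrist'):
    p=P(n); im,d=optics.grab_frame(n); save('a_'+n+'.png',im); np.savez('a_'+n,im=im,d=d,**p)
    print(n,(-p['R'].T@p['t']).round(),p['mtx'][0,0],p['k1'],(d>0).mean())
print(readout.state())
E
```

```text
pics
scene [1456. -352.  691.] 471.5927557856088 -0.06967418136881218 0.9925384521484375
side [ 384. -708.  988.] 376.9663977038609 -0.05605078332590795 0.9960378011067709
wrist [ 270. -513.  383.] 295.30886711166215 -0.03338508435747219 0.9961751302083334
{'time_s': 0.15, 'qpos': array([-7.08753998e+01,  1.83420338e+01,  8.96883879e+01, -1.24964031e-03,
        7.20444032e+01, -1.14667714e+00]), 'qvel': array([ 0.01538659, -0.16562681, -0.22100818, -0.04577146,  0.0325773 ,
       -0.09169842]), 'effort': array([ 8.27865515e-04, -4.12771726e+01, -2.32153523e+01,  7.27377296e-02,
        4.32955020e-02, -1.00280324e-04]), 'ee_pos': array([ 199.09019377, -539.05992971,  227.33866894]), 'ee_rot': array([-90.23685657,  89.92516554, 110.0348068 ]), 'force': array([-0.06345319,  0.09609906,  0.74978651]), 'torque': array([0.00537841, 0.03034853, 0.0033182 ]), 'gripper_width': 91.16484477142596}
```

View pics/a_scene.png

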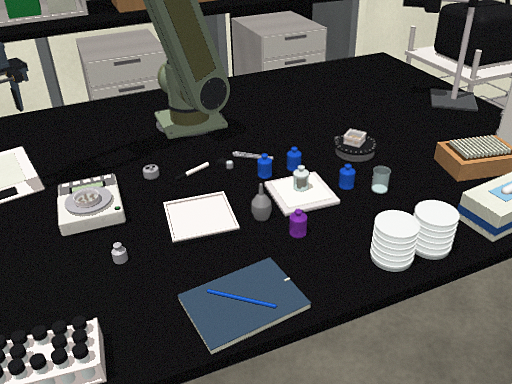

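View pics/a_side.png

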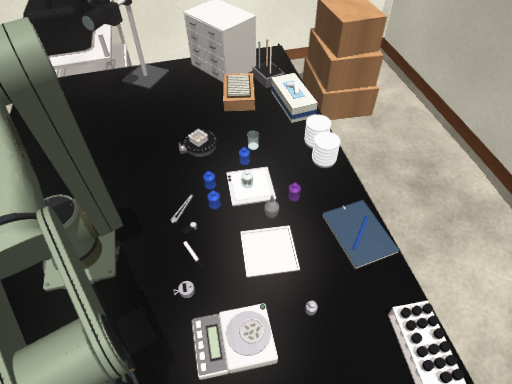

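View pics/a_wrist.png

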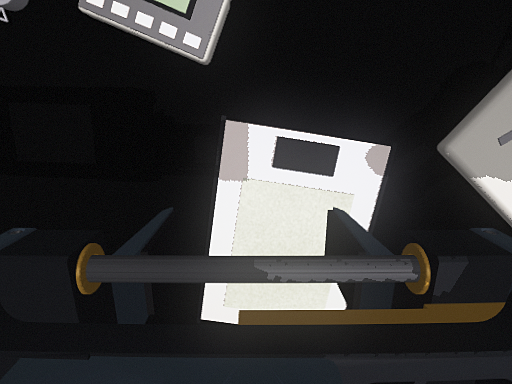

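The scene view shows the balance with the dish at (88,200), the tray at (200,215), the light plate with the bottle at (302,190) and the turntable with the box at (355,142). The side view has them at (248,332), (270,250), (250,183) and (198,140). I'll measure from crops.

```bash
python3 - <<'E'
from h import *
for n,boxes in (('side',[(165,110,325,235),(165,215,325,384)]),('scene',[(230,120,410,250),(40,150,260,275)])):
    im=np.load(f'a_{n}.npz')['im']
    for i,(x0,y0,x1,y1) in enumerate(boxes):
        c=im[y0:y1,x0:x1]; s=min(800/(x1-x0),600/(y1-y0)); print(n,i,s)
        save(f'b_{n}{i}.png',cv2.resize(c,None,fx=s,fy=s,interpolation=cv2.INTER_CUBIC))
    z=np.load(f'a_{n}.npz'); p={k:z[k] for k in('mtx','R','t','k1')};p['k1']=float(p['k1'])
    C=cloud(p,z['d']); 
    # heights map
    H=C[:,:,2]; 
    hv=np.clip(H*2,0,255).astype(np.uint8); cv2.imwrite(f'pics/h_{n}.png',cv2.applyColorMap(hv,cv2.COLORMAP_JET))
E
```

```text
side 0 4.8
side 1 3.5502958579881656
scene 0 4.444444444444445
scene 1 3.6363636363636362
```

View pics/b_side0.png

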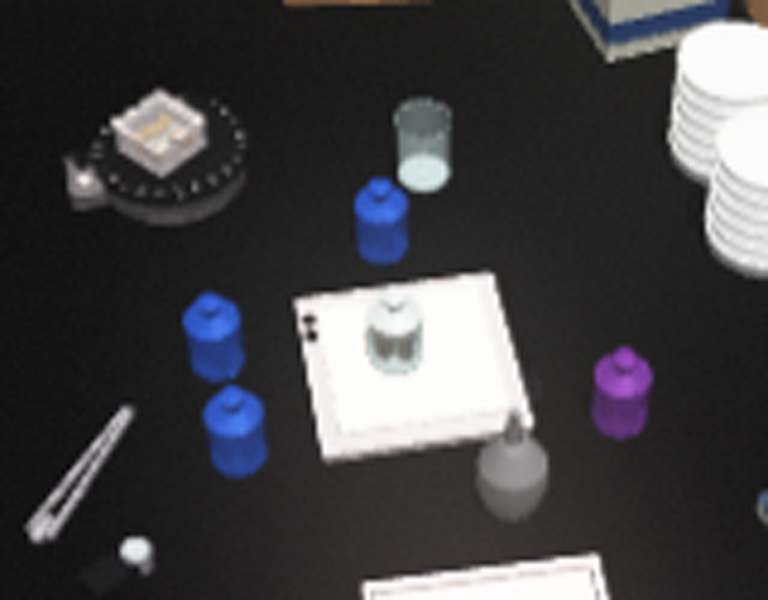

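View pics/b_side1.png

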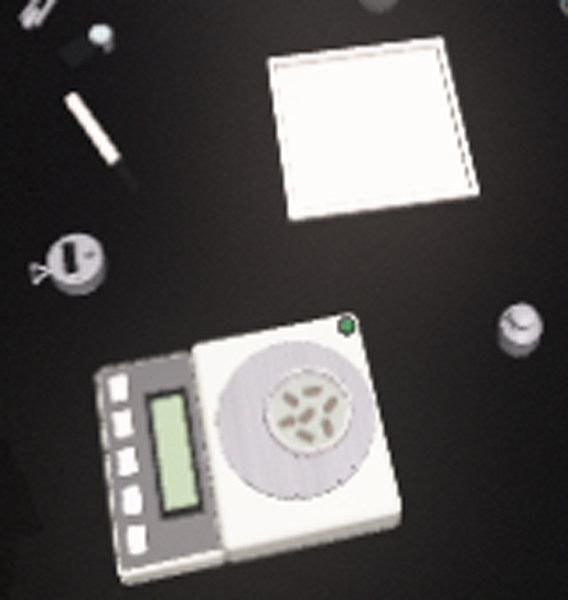

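View pics/b_scene0.png

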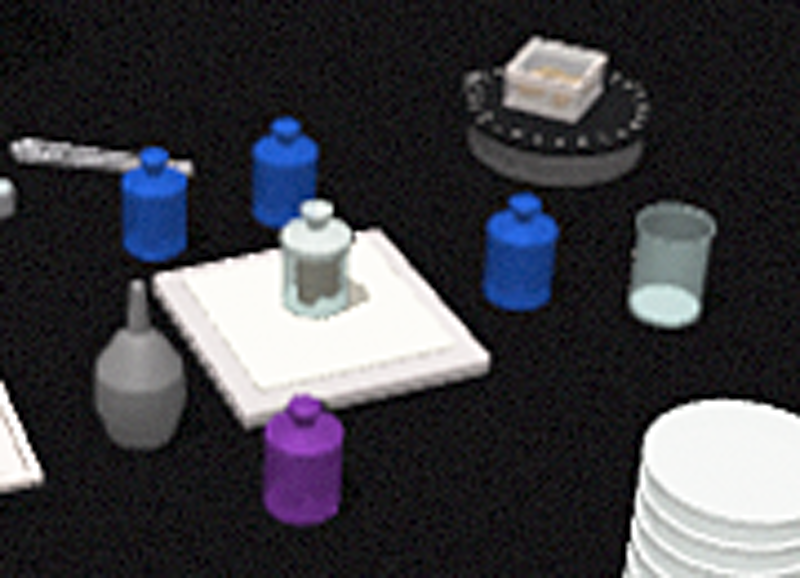

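View pics/b_scene1.png

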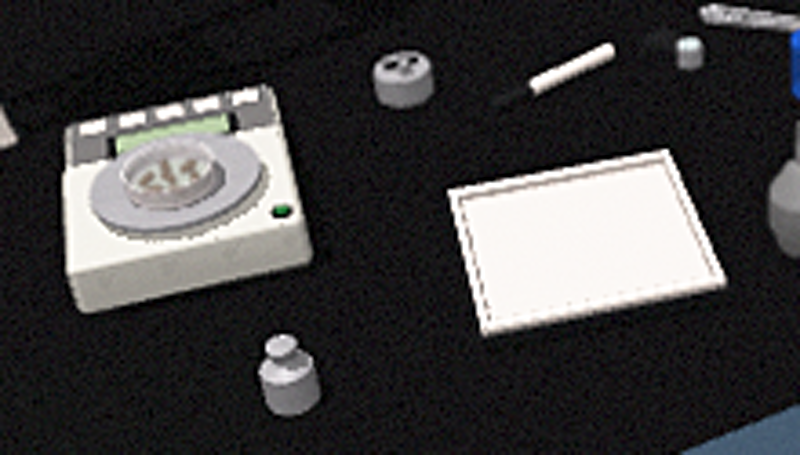

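View pics/h_side.png

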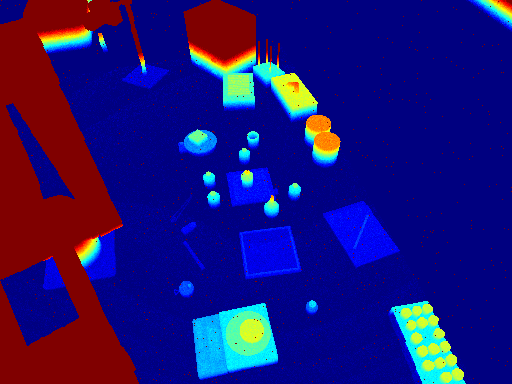

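Side crop: box on the turntable near (197,138), bottle near (247,180), dish near (252,332), blower at (272,208). Depth looks usable, so I'll measure by height bands and fits, and compare the two views.

```bash
python3 - <<'E'
from h import *
def load(n):
    z=np.load(f'a_{n}.npz'); p={k:z[k] for k in('mtx','R','t','k1')};p['k1']=float(p['k1'])
    return z['im'],cloud(p,z['d']),p
rois={'side':dict(turn=(175,118,222,165),plate=(222,160,280,210),tray=(236,220,304,280),bal=(188,298,282,380),bottle=(236,162,258,193),box=(183,122,212,150),beaker=(243,125,262,153),weight=(303,295,322,320),blower=(262,193,282,220)),
'scene':dict(turn=(328,125,382,165),plate=(262,165,342,220),tray=(160,188,245,245),bal=(50,168,130,235),bottle=(290,162,312,195),box=(340,125,370,150),beaker=(370,162,392,196),weight=(108,240,132,268),blower=(248,180,273,223))}
def rect(P): 
    r=cv2.minAreaRect(P[:,:2].astype(np.float32)); return np.round(r[0],1),np.round(r[1],1),round(r[2],1)
for n in rois:
    im,C,p=load(n); print('==',n)
    def sel(k,lo,hi,m=None):
        x0,y0,x1,y1=rois[n][k]; c=C[y0:y1,x0:x1].reshape(-1,3); i=im[y0:y1,x0:x1].reshape(-1,3).astype(int)
        g=(c[:,2]>lo)&(c[:,2]<hi)
        if m is not None: g&=m(i)
        return c[g]
    def rep(t,P):
        if len(P)<5: print(t,len(P));return
        (c,r)=cv2.minEnclosingCircle(P[:,:2].astype(np.float32))
        print(t,len(P),'mean',P.mean(0).round(1),'circ',np.round(c,1),round(r,1),'rect',*rect(P))
    rep('turn disc',sel('turn',26,40))
    rep('box top',sel('box',54,70))
    rep('plate bright',sel('plate',10,26,lambda i:i.min(1)>120))
    rep('bottle knob',sel('bottle',74,92))
    rep('bottle body',sel('bottle',30,92))
    rep('tray',sel('tray',6,28,lambda i:i.min(1)>120))
    rep('bal >38',sel('bal',34,90))
    rep('pan',sel('bal',53,63))
    rep('dish',sel('bal',66,82))
    rep('beaker',sel('beaker',10,70)); rep('weight',sel('weight',8,60)); rep('blower',sel('blower',10,100))
E
```

```text
== side
turn disc 411 mean [431.7 365.9  33.2] circ [423.8 381.1] 68.4 rect [429.9 380.4] [121.  124.2] 27.0
box top 142 mean [424.  377.9  61. ] circ [423.5 383.1] 37.4 rect [425. 382.] [55.  57.8] 35.6
plate bright 1234 mean [563.6 120.8  16.6] circ [563.4 131.8] 103.4 rect [564.7 131.4] [153.5 149.4] 86.8
bottle knob 22 mean [554.9 132.9  81.2] circ [554.4 137.3] 11.7 rect [553.4 135.6] [15.6 21.8] 37.0
bottle body 163 mean [553.1 125.8  59.1] circ [554.2 133.3] 21.5 rect [553.3 130.6] [36.1 37.6] 74.6
tray 2363 mean [ 557.4 -138.3   14.2] circ [ 556.8 -136.9] 108.3 rect [ 558.1 -135.3] [162.3 157.4] 83.8
bal >38 4575 mean [ 399.6 -383.8   49.4] circ [ 399.9 -376.7] 119.4 rect [ 399.4 -376.8] [150.  195.8] 87.7
pan 1092 mean [ 432.2 -380.8   58.7] circ [ 436.7 -377.3] 56.4 rect [ 437.7 -377.4] [111.4 109.6] 79.0
dish 473 mean [ 445.7 -381.3   74.2] circ [ 445.4 -379.9] 30.0 rect [ 445.9 -380.9] [58.4 56.7] 75.4
beaker 202 mean [618.  322.   40.2] circ [602.  303.9] 60.2 rect [610.2 300.8] [119.  43.] 67.6
weight 140 mean [ 618.  -344.6   29.8] circ [ 620.4 -341. ] 16.0 rect [ 619.
[... 650 characters left out ...]
an [ 558.2 -137.3   13.8] circ [ 558.7 -138.1] 110.4 rect [ 559.1 -137.2] [155.8 161. ] 84.1
bal >38 2616 mean [ 432.8 -376.6   50.6] circ [ 402.7 -374.3] 119.9 rect [ 402.5 -375.5] [149.9 199.1] 88.0
pan 648 mean [ 450.1 -376.7   58.3] circ [ 437.2 -376. ] 58.8 rect [ 439.3 -377.2] [111.4 112.2] 56.1
dish 343 mean [ 451.9 -380.2   73.4] circ [ 447.4 -377.9] 31.9 rect [ 449.1 -380.2] [59.7 58.3] 22.7
beaker 365 mean [630.4 330.1  38.2] circ [624.9 333.3] 24.7 rect [625.6 334.2] [43.1 48. ] 63.8
weight 239 mean [ 628.3 -340.2   26.8] circ [ 622.2 -341.4] 17.7 rect [ 624.2 -340.6] [32.3 31.8] 79.0
blower 536 mean [602.2   9.4  41. ] circ [556.5  36. ] 84.5 rect [553.7  29.5] [ 48.3 167. ] 63.8
```

```bash
python3 -m creep '[{"translation":[2,1.3,0],"delta_rot":[0,0,0]},{"translation":[3.2,2.1,0],"delta_rot":[0,0,0]},{"translation":[3.2,2.1,0],"delta_rot":[0,0,0]},{"translation":[3.2,2.1,0],"delta_rot":[0,0,0]},{"translation":[3.2,2.1,0],"delta_rot":[0,0,0]}]' 1 15
python3 -m creep '[{"translation":[3.2,2.1,0],"delta_rot":[0,0,0]},{"translation":[3.2,2.1,0],"delta_rot":[0,0,0]},{"translation":[2,1.2,-1],"delta_rot":[0,0,0]},{"translation":[1.5,1,-1],"delta_rot":[0,0,0]},{"translation":[0,0,-1],"delta_rot":[0,0,0]}]'
python3 -m creep '[{"translation":[0,0,0],"delta_rot":[0,0,0]}]'
python3 - <<'E'
from h import *
from scipy.spatial.transform import Rotation as Ro
s=readout.state(); p=P('wrist'); im,d=optics.grab_frame('wrist'); save('c1.png',im)
R=Ro.from_euler('xyz',s['ee_rot'],degrees=True).as_matrix(); print(s['time_s'],s['ee_pos'],R.round(3),s['qpos'].round(1))
C=cloud(p,d); m=(C[:,:,2]>66)&(C[:,:,2]<82)&(abs(C[:,:,0]-446)<50)&(abs(C[:,:,1]+380)<50)
q=C[m]; print(len(q)); 
if len(q): print(q.mean(0),cv2.minEnclosingCircle(q[:,:2].astype(np.float32)))
m=(C[:,:,2]>53)&(C[:,:,2]<63); q=C[m]; print(len(q),cv2.minAreaRect(q[:,:2].astype(np.float32)))
E
```

```text
time_s: 0.57
ee_pos: [348.2, -441.2, 227.7]
ee_rot: [-67.6, 90.0, 132.7]
force: [0.3, -0.5, -0.2]
gripper_width: 91.3
time_s: 0.98
ee_pos: [449.0, -376.3, 197.3]
ee_rot: [-171.6, 89.9, 28.8]
force: [-0.3, -0.7, 0.4]
gripper_width: 91.3
time_s: 1.07
ee_pos: [445.6, -377.0, 195.4]
ee_rot: [-55.9, 89.7, 144.5]
force: [0.4, 0.6, 0.0]
gripper_width: 91.3
1.0667 [ 445.56758181 -376.9821699   195.39832401] [[-0.004  0.348 -0.937]
 [ 0.003 -0.937 -0.348]
 [-1.    -0.004  0.003]] [-41.3  20.5  91.2  -0.   68.6  28.3]
2853
[ 447.35619957 -378.87968784   72.58857607] ((446.5667419433594, -379.50927734375), 30.058481216430664)
5924 ((486.70965576171875, -474.962646484375), (111.23372650146484, 331.1707458496094), 26.540149688720703)
```

View pics/c1.png

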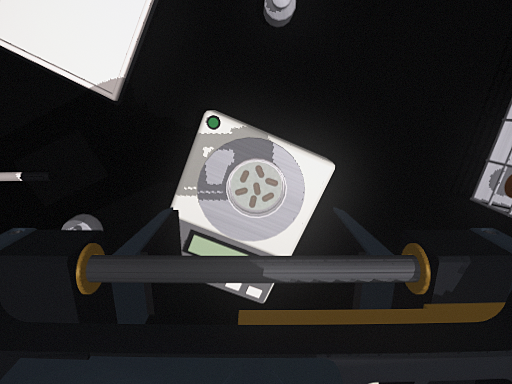

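The wrist view shows the dish at (255,187) on the pan with the open fingers around it. The dish is at (446.6,-379.5), which agrees with the other two views. Descending.

```bash
python3 -m creep '[{"translation":[0.05,-0.2,-2],"delta_rot":[0,0,0]},{"translation":[0,0,-3],"delta_rot":[0,0,0]},{"translation":[0,0,-3],"delta_rot":[0,0,0]},{"translation":[0,0,-2],"delta_rot":[0,0,0]},{"translation":[0,0,-1],"delta_rot":[0,0,0]}]'
python3 -m creep '[{"translation":[0,0,-0.6],"delta_rot":[0,0,0]},{"translation":[0,0,-0.4],"delta_rot":[0,0,0]},{"translation":[0,0,0],"delta_rot":[0,0,0]},{"translation":[0,0,0],"delta_rot":[0,0,0]}]'
```

```text
time_s: 1.53
ee_pos: [444.4, -380.4, 85.7]
ee_rot: [-56.4, 89.8, 143.7]
force: [-0.9, 0.3, 0.7]
gripper_width: 91.2
time_s: 1.87
ee_pos: [447.2, -381.2, 79.2]
ee_rot: [116.7, 89.9, -43.0]
force: [-0.5, -0.1, 0.5]
gripper_width: 91.4
```

```bash
python3 -m creep '[{"translation":[0,0.1,-0.3],"delta_rot":[0,0,0]},{"translation":[0,0,0],"delta_rot":[0,0,0]}]'
python3 -m creep '[{"translation":[0,0,0],"delta_rot":[0,0,0]},{"translation":[0,0,0],"delta_rot":[0,0,0]},{"translation":[0,0,0],"delta_rot":[0,0,0]},{"translation":[0,0,0],"delta_rot":[0,0,0]},{"translation":[0,0,0],"delta_rot":[0,0,0]}]' -1 15
python3 -m creep '[{"translation":[0,0,0],"delta_rot":[0,0,0]},{"translation":[0,0,0],"delta_rot":[0,0,0]},{"translation":[0,0,0],"delta_rot":[0,0,0]},{"translation":[0,0,0],"delta_rot":[0,0,0]}]'
```

```text
time_s: 2.03
ee_pos: [446.9, -379.5, 75.5]
ee_rot: [116.5, 89.9, -43.2]
force: [-0.4, 0.1, -1.1]
gripper_width: 91.4
time_s: 2.45
ee_pos: [446.8, -379.4, 75.0]
ee_rot: [109.5, 90.0, -50.2]
force: [0.4, -0.0, 0.6]
gripper_width: 60.4
time_s: 2.78
ee_pos: [446.8, -379.4, 75.0]
ee_rot: [119.2, 90.0, -40.5]
force: [-1.2, -0.5, 0.5]
gripper_width: 59.8
```

```bash
python3 -m creep '[{"translation":[0,0,0.5],"delta_rot":[0,0,0]},{"translation":[0,0,1.5],"delta_rot":[0,0,0]},{"translation":[0,0,2],"delta_rot":[0,0,0]},{"translation":[0.5,1,1],"delta_rot":[0,0,0]},{"translation":[1,2.2,0],"delta_rot":[0,0,0]}]'
python3 -m creep '[{"translation":[1.3,2.8,0],"delta_rot":[0,0,0]},{"translation":[1.3,2.8,0],"delta_rot":[0,0,0]},{"translation":[1.3,2.8,0],"delta_rot":[0,0,0]},{"translation":[1.3,2.8,0],"delta_rot":[0,0,0]},{"translation":[1.3,2.8,0],"delta_rot":[0,0,0]}]'
python3 -m creep '[{"translation":[1.3,2.8,0],"delta_rot":[0,0,0]},{"translation":[1.0,2.2,0],"delta_rot":[0,0,0]},{"translation":[0.6,1.4,0],"delta_rot":[0,0,0]},{"translation":[0.27,0.7,-1],"delta_rot":[0,0,0]},{"translation":[0,0,-2],"delta_rot":[0,0,0]}]'
```

```text
time_s: 3.2
ee_pos: [462.9, -349.6, 127.9]
ee_rot: [115.7, 89.6, -44.2]
force: [0.9, -0.4, -1.3]
gripper_width: 59.6
time_s: 3.62
ee_pos: [527.2, -205.2, 125.2]
ee_rot: [-152.6, 90.0, 47.7]
force: [0.4, -0.2, -0.9]
gripper_width: 60.2
time_s: 4.03
ee_pos: [560.7, -134.8, 96.5]
ee_rot: [148.8, 89.7, -10.8]
force: [0.7, 0.1, -1.0]
gripper_width: 59.7
```

```bash
python3 -m creep '[{"translation":[0,0,-2],"delta_rot":[0,0,0]},{"translation":[0,0,-1.5],"delta_rot":[0,0,0]},{"translation":[0,0,-1],"delta_rot":[0,0,0]},{"translation":[0,0,-0.7],"delta_rot":[0,0,0]},{"translation":[0,0,-0.3],"delta_rot":[0,0,0]}]'
python3 -m creep '[{"translation":[0,0,0],"delta_rot":[0,0,0]},{"translation":[0,0,-0.2],"delta_rot":[0,0,0]},{"translation":[0,0,-0.2],"delta_rot":[0,0,0]},{"translation":[0,0,0],"delta_rot":[0,0,0]}]'
```

```text
time_s: 4.45
ee_pos: [557.8, -136.4, 38.8]
ee_rot: [-31.7, 89.9, 168.6]
force: [0.6, -0.1, 0.3]
gripper_width: 59.4
time_s: 4.78
ee_pos: [558.6, -136.5, 36.3]
ee_rot: [140.7, 90.0, -19.0]
force: [-0.2, -0.5, -1.0]
gripper_width: 59.4
```

```bash
python3 -m creep '[{"translation":[0,0,-0.3],"delta_rot":[0,0,0]},{"translation":[0,0,-0.2],"delta_rot":[0,0,0]},{"translation":[0,0,0],"delta_rot":[0,0,0]}]'
python3 -m creep '[{"translation":[0,0,-0.1],"delta_rot":[0,0,0]},{"translation":[0,0,0],"delta_rot":[0,0,0]}]'
python3 -m creep '[{"translation":[0,0,-0.1],"delta_rot":[0,0,0]},{"translation":[0,0,0],"delta_rot":[0,0,0]}]'
```

```text
time_s: 5.03
ee_pos: [558.2, -136.3, 30.7]
ee_rot: [-23.9, 90.0, 176.4]
force: [0.3, 0.9, -0.7]
gripper_width: 59.4
time_s: 5.2
ee_pos: [558.4, -136.4, 29.8]
ee_rot: [-0.1, 90.0, -159.8]
force: [-0.0, -0.5, -0.7]
gripper_width: 59.3
time_s: 5.37
ee_pos: [558.5, -136.4, 29.0]
ee_rot: [124.9, 90.0, -34.8]
force: [0.4, -0.3, -1.3]
gripper_width: 59.5
```

```bash
for i in 1 ; do python3 -m creep '[{"translation":[0,0,-0.07],"delta_rot":[0,0,0]},{"translation":[0,0,0],"delta_rot":[0,0,0]}]'; done
python3 -m creep '[{"translation":[0,0,-0.07],"delta_rot":[0,0,0]},{"translation":[0,0,0],"delta_rot":[0,0,0]}]'
```

```text
time_s: 5.53
ee_pos: [558.6, -136.4, 29.0]
ee_rot: [137.9, 90.0, -21.8]
force: [-1.9, 0.6, 5.0]
gripper_width: 59.5
time_s: 5.7
ee_pos: [558.6, -136.4, 29.0]
ee_rot: [139.9, 90.0, -19.9]
force: [-2.4, 0.5, 7.5]
gripper_width: 59.8
```

```bash
python3 -m creep '[{"translation":[0,0,0.03],"delta_rot":[0,0,0]},{"translation":[0,0,0],"delta_rot":[0,0,0]},{"translation":[0,0,0],"delta_rot":[0,0,0]},{"translation":[0,0,0],"delta_rot":[0,0,0]},{"translation":[0,0,0],"delta_rot":[0,0,0]}]' 1
python3 -m creep '[{"translation":[0,0,0.5],"delta_rot":[0,0,0]},{"translation":[0,0,2],"delta_rot":[0,0,0]},{"translation":[0,0,4],"delta_rot":[0,0,0]},{"translation":[0,0,4],"delta_rot":[0,0,0]},{"translation":[-0.5,2,3.5],"delta_rot":[0,0,0]}]'
python3 -m creep '[{"translation":[-1,3.9,1],"delta_rot":[0,0,0.05]},{"translation":[-1,3.9,1],"delta_rot":[0,0,0.05]},{"translation":[-1,3.9,1],"delta_rot":[0,0,0.05]},{"translation":[-1,3.9,0.5],"delta_rot":[0,0,0.05]},{"translation":[-1,3.9,0.5],"delta_rot":[0,0,0.05]}]'
python3 -m creep '[{"translation":[-1,3.9,0.5],"delta_rot":[0,0,0]},{"translation":[-1,3.9,0],"delta_rot":[0,0,0]},{"translation":[-1,3.9,0],"delta_rot":[0,0,0]},{"translation":[-1,3.9,0],"delta_rot":[0,0,0]},{"translation":[-1,3.9,0],"delta_rot":[0,0,0]}]'
python3 -m creep '[{"translation":[-1,3.9,0],"delta_rot":[0,0,0]},{"translation":[-1,3.5,0],"delta_rot":[0,0,0]},{"translation":[-0.8,2.5,0],"delta_rot":[0,0,0]},{"translation":[0,1,0],"delta_rot":[0,0,0]},{"translation":[0,0,0],"delta_rot":[0,0,0]}]'
python3 -m creep '[{"translation":[0,0,0],"delta_rot":[0,0,0]},{"translation":[0,0,0],"delta_rot":[0,0,0]}]'
cat > look.py <<'E'
from h import *
from scipy.spatial.transform import Rotation as Ro
import sys
def look(name):
    s=readout.state(); p=P('wrist'); im,d=optics.grab_frame('wrist'); save(name+'.png',im)
    R=Ro.from_euler('xyz',s['ee_rot'],degrees=True).as_matrix()
    print(s['time_s'],s['ee_pos'].round(1),'jaw',np.degrees(np.arctan2(R[1,1],R[0,1])).round(2),'down',R[:,0].round(3),s['qpos'].round(1))
    np.savez(name,im=im,d=d,**p)
    return im,cloud(p,d),s,p
def reg(C,c,r,lo,hi): return C[(C[:,:,2]>lo)&(C[:,:,2]<hi)&(np.hypot(C[:,:,0]-c[0],C[:,:,1]-c[1])<r)]
def fit(P): 
    q=P[:,:2].astype(np.float32); (c,r)=cv2.minEnclosingCircle(q); b=cv2.minAreaRect(q)
    print(len(P),'circ',np.round(c,1),round(r,1),'rect',np.round(b[0],1),np.round(b[1],1),round(b[2],1),'zmed',np.median(P[:,2]).round(1))
E
python3 - <<'E'
from look import *
im,C,s,p=look('c2')
fit(reg(C,(426,381),45,55,70)); fit(reg(C,(433,381),75,29,38))
E
```

```text
time_s: 6.12
ee_pos: [558.3, -136.4, 27.6]
ee_rot: [-25.9, 90.0, 174.4]
force: [0.4, -0.7, -0.6]
gripper_width: 89.4
time_s: 6.53
ee_pos: [554.6, -118.7, 170.4]
ee_rot: [122.1, 89.8, -37.7]
force: [0.7, -1.0, 0.4]
gripper_width: 90.9
time_s: 6.95
ee_pos: [502.7, 80.2, 209.0]
ee_rot: [152.3, 89.9, 7.0]
force: [0.9, 0.7, 0.5]
gripper_width: 91.2
time_s: 7.37
ee_pos: [452.5, 275.4, 213.4]
ee_rot: [157.3, 90.0, 11.9]
force: [-0.3, 0.3, -0.8]
gripper_width: 91.1
time_s: 7.78
ee_pos: [425.1, 384.5, 212.8]
ee_rot: [171.8, 90.0, 26.6]
force: [-0.6, 0.4, -0.5]
gripper_width: 91.0
time_s: 7.95
ee_pos: [425.8, 381.1, 212.9]
ee_rot: [54.4, 89.9, -91.1]
force: [-0.6, -0.7, 0.0]
gripper_width: 91.4
7.95 [425.8 381.1 212.9] jaw -55.47 down [-0.    -0.001 -1.   ] [40.7 18.6 91.5 -0.1 70.  96.2]
2131 circ [425.3 382.8] 34.8 rect [425.1 382.6] [50.5 49.8] 35.8 zmed 60.4
6436 circ [431.1 383.6] 61.9 rect [431.1 383.8] [122.1 122.5] 78.0 zmed 32.7
```

View pics/c2.png

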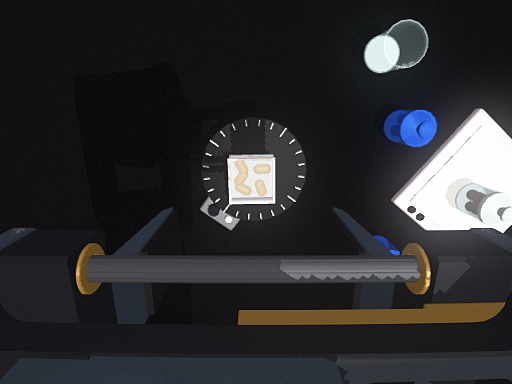

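The wrist view shows the box at (251,179), square to the jaws, and the turntable disc centre near (253,168). The box fit is 50.5 x 49.8 mm at (425.2,382.6), and the turntable is at (431.1,383.7). Descending.

```bash
python3 -m creep '[{"translation":[-0.05,0.15,-2],"delta_rot":[0,0,0.02]},{"translation":[0,0,-4],"delta_rot":[0,0,0]},{"translation":[0,0,-4],"delta_rot":[0,0,0]},{"translation":[0,0,-3],"delta_rot":[0,0,0]},{"translation":[0,0,-1.5],"delta_rot":[0,0,0]}]'
python3 -m creep '[{"translation":[0,0,-1],"delta_rot":[0,0,0]},{"translation":[0,0,-0.5],"delta_rot":[0,0,0]},{"translation":[0,0,0],"delta_rot":[0,0,0]},{"translation":[0,0,0],"delta_rot":[0,0,0]}]'
```

```text
time_s: 8.42
ee_pos: [423.5, 380.7, 64.2]
ee_rot: [8.2, 89.6, -136.2]
force: [-0.4, -0.7, -0.7]
gripper_width: 91.1
time_s: 8.75
ee_pos: [425.9, 384.3, 54.0]
ee_rot: [-178.7, 89.9, 37.0]
force: [0.8, -0.8, 0.5]
gripper_width: 91.1
```

```bash
python3 -m creep '[{"translation":[0,-0.05,-0.15],"delta_rot":[0,0,0]},{"translation":[0,0,0],"delta_rot":[0,0,0]}]'
python3 -m creep '[{"translation":[0,0,0],"delta_rot":[0,0,0]},{"translation":[0,0,0],"delta_rot":[0,0,0]},{"translation":[0,0,0],"delta_rot":[0,0,0]},{"translation":[0,0,0],"delta_rot":[0,0,0]},{"translation":[0,0,0],"delta_rot":[0,0,0]}]' -1 15
python3 -m creep '[{"translation":[0,0,0],"delta_rot":[0,0,0]},{"translation":[0,0,0],"delta_rot":[0,0,0]},{"translation":[0,0,0],"delta_rot":[0,0,0]},{"translation":[0,0,0],"delta_rot":[0,0,0]},{"translation":[0,0,0],"delta_rot":[0,0,0]}]'
```

```text
time_s: 8.92
ee_pos: [425.5, 383.9, 52.5]
ee_rot: [-179.0, 89.9, 36.8]
force: [-0.2, -0.3, -0.3]
gripper_width: 90.9
time_s: 9.33
ee_pos: [424.9, 383.6, 51.5]
ee_rot: [137.6, 90.0, -6.7]
force: [0.2, -1.1, 0.4]
gripper_width: 60.8
time_s: 9.75
ee_pos: [424.9, 383.6, 51.3]
ee_rot: [58.5, 90.0, -85.8]
force: [-0.8, -0.2, 0.4]
gripper_width: 49.9
```

```bash
python3 -m creep '[{"translation":[0,0,0.5],"delta_rot":[0,0,0]},{"translation":[0,0,1.5],"delta_rot":[0,0,0]},{"translation":[0,0,3],"delta_rot":[0,0,0]},{"translation":[0,0,3],"delta_rot":[0,0,0]},{"translation":[0,-1,3],"delta_rot":[0,0,0]}]'
python3 -m creep '[{"translation":[0,-2,2],"delta_rot":[0,0,0]},{"translation":[0.07,-3,1],"delta_rot":[0,0,0]},{"translation":[0.07,-3.7,0],"delta_rot":[0,0,-0.06]},{"translation":[0.07,-3.7,0],"delta_rot":[0,0,-0.06]},{"translation":[0.07,-3.7,0],"delta_rot":[0,0,-0.06]}]'
python3 -m creep '[{"translation":[0.07,-3.7,0],"delta_rot":[0,0,-0.06]},{"translation":[0.07,-3.7,0],"delta_rot":[0,0,-0.06]},{"translation":[0.07,-3.7,0],"delta_rot":[0,0,-0.06]},{"translation":[0.07,-3.7,0],"delta_rot":[0,0,-0.06]},{"translation":[0.07,-3.7,0],"delta_rot":[0,0,-0.06]}]'
python3 -m creep '[{"translation":[0.07,-3.7,0],"delta_rot":[0,0,-0.06]},{"translation":[0.07,-3.7,0],"delta_rot":[0,0,-0.06]},{"translation":[0.07,-3.7,0],"delta_rot":[0,0,-0.06]},{"translation":[0.07,-3.7,0],"delta_rot":[0,0,0]},{"translation":[0.07,-3.7,0],"delta_rot":[0,0,0]}]'
python3 -m creep '[{"translation":[0.07,-3.7,0],"delta_rot":[0,0,0]},{"translation":[0.07,-3.7,0],"delta_rot":[0,0,0]},{"translation":[0.07,-3.7,0],"delta_rot":[0,0,0]},{"translation":[0.07,-3.3,0],"delta_rot":[0,0,0]},{"translation":[0.05,-2.5,0],"delta_rot":[0,0,0]}]'
python3 -m creep '[{"translation":[0,-1.5,0],"delta_rot":[0,0,0]},{"translation":[0,0,-1],"delta_rot":[0,0,0]},{"translation":[0,0,-2],"delta_rot":[0,0,0]},{"translation":[0,0,-2],"delta_rot":[0,0,0]}]'
```

```text
time_s: 10.17
ee_pos: [424.8, 374.6, 162.6]
ee_rot: [-126.8, 90.0, 89.0]
force: [1.3, -0.4, -1.3]
gripper_width: 50.0
time_s: 10.58
ee_pos: [427.3, 211.2, 191.9]
ee_rot: [167.4, 90.0, 12.7]
force: [0.9, -0.3, -0.5]
gripper_width: 50.3
time_s: 11.0
ee_pos: [430.8, 25.9, 191.8]
ee_rot: [169.9, 90.0, -2.0]
force: [1.3, -0.8, -0.8]
gripper_width: 50.5
time_s: 11.42
ee_pos: [434.2, -159.2, 191.8]
ee_rot: [171.3, 90.0, -10.8]
force: [1.1, 0.6, -0.5]
gripper_width: 49.8
time_s: 11.83
ee_pos: [437.7, -329.2, 191.6]
ee_rot: [115.8, 89.9, -66.3]
force: [1.1, -0.3, -0.6]
gripper_width: 50.2
time_s: 12.17
ee_pos: [438.0, -340.4, 140.9]
ee_rot: [-160.6, 90.0, 17.3]
force: [-0.7, 0.0, -0.0]
gripper_width: 49.8
```

```bash
python3 -m creep '[{"translation":[0,-1,0],"delta_rot":[0,0,0]},{"translation":[0,-1.5,0],"delta_rot":[0,0,0]},{"translation":[0,-0.8,0],"delta_rot":[0,0,0]},{"translation":[0,-0.3,0],"delta_rot":[0,0,0]},{"translation":[0,0,0],"delta_rot":[0,0,0]}]'
python3 - <<'E'
from look import *
im,C,s,p=look('c3')
fit(reg(C,(438,-376),80,52,63)); fit(reg(C,(438,-376),80,110,175))
E
```

```text
time_s: 12.58
ee_pos: [438.6, -378.9, 142.5]
ee_rot: [139.5, 89.8, -42.7]
force: [0.8, -0.2, -1.1]
gripper_width: 50.2
12.5833 [ 438.6 -378.9  142.5] jaw -92.14 down [ 0.002 -0.002 -1.   ] [-42.   22.4  96.4  -0.   61.   50.2]
6633 circ [ 437.8 -376.7] 55.9 rect [ 458.7 -377. ] [111.1  69.2] 89.5 zmed 56.7
8076 circ [ 443.1 -378.7] 39.2 rect [ 438.5 -378.4] [74.3 51.3] 87.4 zmed 151.5
```

View pics/c3.png

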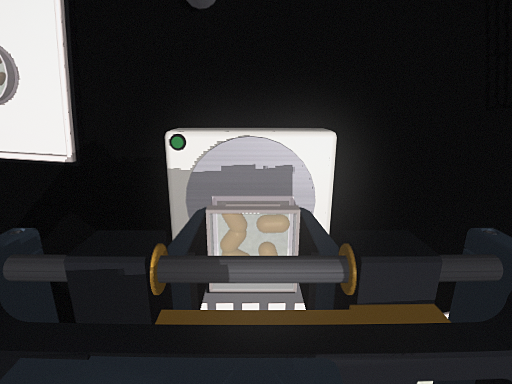

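The wrist view shows the box held level at (252,250) above the pan, whose edge fits a circle at (437.8,-376.7). Lowering.

```bash
python3 -m creep '[{"translation":[0,0,-1],"delta_rot":[0,0,0]},{"translation":[0,0,-2],"delta_rot":[0,0,0]},{"translation":[0,0,-1.5],"delta_rot":[0,0,0]},{"translation":[0,0,-0.8],"delta_rot":[0,0,0]},{"translation":[0,0,-0.3],"delta_rot":[0,0,0]}]'
python3 -m creep '[{"translation":[0,0,0],"delta_rot":[0,0,0]},{"translation":[0,0,0],"delta_rot":[0,0,0]},{"translation":[0,0,0],"delta_rot":[0,0,0]}]'
```

```text
time_s: 13.05
ee_pos: [437.2, -376.3, 83.7]
ee_rot: [-40.1, 89.8, 137.9]
force: [0.2, 0.5, -0.2]
gripper_width: 49.9
time_s: 13.3
ee_pos: [438.6, -377.8, 86.3]
ee_rot: [138.6, 89.9, -43.5]
force: [-0.2, 0.2, -0.7]
gripper_width: 50.0
```

```bash
python3 -m creep '[{"translation":[0,0.1,-0.4],"delta_rot":[0,0,0]},{"translation":[0,0,-0.3],"delta_rot":[0,0,0]},{"translation":[0,0,0],"delta_rot":[0,0,0]},{"translation":[0,0,0],"delta_rot":[0,0,0]}]'
python3 -m creep '[{"translation":[0,0,-0.1],"delta_rot":[0,0,0]},{"translation":[0,0,0],"delta_rot":[0,0,0]}]'
python3 -m creep '[{"translation":[0,0,-0.1],"delta_rot":[0,0,0]},{"translation":[0,0,0],"delta_rot":[0,0,0]}]'
```

```text
time_s: 13.63
ee_pos: [437.9, -376.3, 78.2]
ee_rot: [-28.5, 90.0, 149.4]
force: [0.7, -0.1, -1.2]
gripper_width: 49.8
time_s: 13.8
ee_pos: [438.0, -376.4, 77.3]
ee_rot: [43.0, 90.0, -139.1]
force: [-0.6, -0.2, -0.8]
gripper_width: 49.8
time_s: 13.97
ee_pos: [438.0, -376.4, 76.3]
ee_rot: [-8.2, 90.0, 169.7]
force: [-0.0, 0.3, -1.5]
gripper_width: 49.9
```

```bash
python3 -m creep '[{"translation":[0,0,-0.08],"delta_rot":[0,0,0]},{"translation":[0,0,0],"delta_rot":[0,0,0]}]'
python3 -m creep '[{"translation":[0,0,-0.06],"delta_rot":[0,0,0]},{"translation":[0,0,0],"delta_rot":[0,0,0]}]'
```

```text
time_s: 14.13
ee_pos: [438.0, -376.4, 75.4]
ee_rot: [-11.1, 90.0, 166.8]
force: [0.3, 0.5, -0.2]
gripper_width: 49.8
time_s: 14.3
ee_pos: [438.1, -376.5, 75.4]
ee_rot: [127.2, 90.0, -54.9]
force: [-1.0, 0.4, 1.6]
gripper_width: 49.9
```

```bash
python3 -m creep '[{"translation":[0,0,0],"delta_rot":[0,0,0]},{"translation":[0,0,0],"delta_rot":[0,0,0]},{"translation":[0,0,0],"delta_rot":[0,0,0]},{"translation":[0,0,0],"delta_rot":[0,0,0]},{"translation":[0,0,0],"delta_rot":[0,0,0]}]' 1
python3 -m creep '[{"translation":[0,0,0.5],"delta_rot":[0,0,0]},{"translation":[0,0,2],"delta_rot":[0,0,0]},{"translation":[0,0,3.5],"delta_rot":[0,0,0]},{"translation":[0.2,1,3.5],"delta_rot":[0,0,0]},{"translation":[0.5,2,2.5],"delta_rot":[0,0,0]}]'
python3 -m creep '[{"translation":[0.9,3.8,1],"delta_rot":[0,0,0]},{"translation":[0.9,3.8,0.5],"delta_rot":[0,0,0]},{"translation":[0.9,3.8,0.5],"delta_rot":[0,0,0]},{"translation":[0.9,3.8,0],"delta_rot":[0,0,0]},{"translation":[0.9,3.8,0],"delta_rot":[0,0,0]}]'
python3 -m creep '[{"translation":[0.9,3.8,0],"delta_rot":[0,0,0]},{"translation":[0.9,3.8,0],"delta_rot":[0,0,0]},{"translation":[0.9,3.8,0],"delta_rot":[0,0,0]},{"translation":[0.9,3.8,0],"delta_rot":[0,0,0]},{"translation":[0.9,3.8,0],"delta_rot":[0,0,0]}]'
python3 -m creep '[{"translation":[0.9,3.8,0],"delta_rot":[0,0,0]},{"translation":[0.8,3.3,0],"delta_rot":[0,0,0]},{"translation":[0.45,2.0,0],"delta_rot":[0,0,0]},{"translation":[0,0.8,0],"delta_rot":[0,0,0]},{"translation":[0,0,0],"delta_rot":[0,0,0]}]'
python3 - <<'E'
from look import *
im,C,s,p=look('c4')
fit(reg(C,(556,134),35,30,95)); fit(reg(C,(566,131),115,10,24)); fit(reg(C,(556,134),35,76,95))
E
```

```text
time_s: 14.72
ee_pos: [438.0, -376.4, 74.9]
ee_rot: [55.6, 90.0, -126.5]
force: [-0.2, 0.1, -1.0]
gripper_width: 80.2
time_s: 15.13
ee_pos: [445.5, -348.3, 198.2]
ee_rot: [132.4, 89.7, -49.8]
force: [1.4, -0.4, 0.3]
gripper_width: 91.4
time_s: 15.55
ee_pos: [490.3, -154.8, 216.0]
ee_rot: [162.7, 89.9, -19.4]
force: [0.4, -0.0, 0.1]
gripper_width: 91.1
time_s: 15.97
ee_pos: [535.1, 35.6, 215.5]
ee_rot: [172.1, 90.0, -10.0]
force: [1.3, -0.5, -0.2]
gripper_width: 90.9
time_s: 16.38
ee_pos: [556.3, 134.0, 215.0]
ee_rot: [24.4, 90.0, -157.5]
force: [-0.2, -0.3, -0.5]
gripper_width: 91.0
16.3833 [556.3 134.  215. ] jaw -91.92 down [-0. -0. -1.] [ 12.4  18.6  91.2  -0.   70.3 104.3]
1196 circ [555.5 136.7] 20.4 rect [555.7 136.6] [39.7 39.4] 8.7 zmed 64.6
13748 circ [576.7 133.1] 113.2 rect [571.9 133.5] [224.  163.5] 86.1 zmed 16.1
243 circ [555.6 136.7] 8.9 rect [556.  136.6] [16.8 17.5] 0.8 zmed 81.1
```

View pics/c4.png

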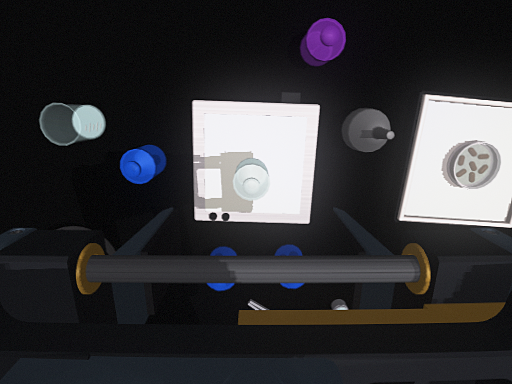

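```bash
python3 - <<'E'
from look import *
z=np.load('c4.npz'); im=z['im']; p={k:z[k] for k in('mtx','R','t')}; p['k1']=float(z['k1'])
m=((im.min(2)>110)*255).astype(np.uint8); m[:95]=0; m[227:]=0; m[:,:188]=0; m[:,325:]=0
m=cv2.morphologyEx(m,cv2.MORPH_CLOSE,np.ones((41,41)))
c=max(cv2.findContours(m,0,2)[0],key=cv2.contourArea)
q=cv2.approxPolyDP(c,8,True).reshape(-1,2); print(q)
w=onplane(p,q,18.)[:,:2]; print(w.round(1)); print(cv2.minAreaRect(onplane(p,c.reshape(-1,2),18.)[:,:2].astype(np.float32)))
C=cloud(p,z['d'])
for (u,v) in((222,262),(290,258),(140,165),(370,130),(262,180)): print((u,v),C[v,u].round())
E
```

```text
[[193 100]
 [195 219]
 [308 223]
 [319 105]]
[[643.9 199.8]
 [498.8 209.7]
 [488.6  65.6]
 [633.7  55.3]]
((566.1072387695312, 132.81991577148438), (147.55685424804688, 147.26483154296875), 86.18871307373047)
(222, 262) [590. 142. 294.]
(290, 258) [589. 122. 292.]
(140, 165) [576. 258.  50.]
(370, 130) [607.  12.  63.]
(262, 180) [559. 124.  66.]
```

The wrist view shows the bottle at (251,180) on the plate, the blower at (367,130) to the right, and blue bottles at (222,268), (290,265) and (143,163). The bottle is at (555.6,136.6) and the plate centre is at (566,132.8). Descending on the bottle.

```bash
python3 -m creep '[{"translation":[-0.07,0.25,-2],"delta_rot":[0,0,0]},{"translation":[0,0,-3],"delta_rot":[0,0,0]},{"translation":[0,0,-3],"delta_rot":[0,0,0]},{"translation":[0,0,-3],"delta_rot":[0,0,0]},{"translation":[0,0,-3],"delta_rot":[0,0,0]}]'
python3 -m creep '[{"translation":[0,0,-2],"delta_rot":[0,0,0]},{"translation":[0,0,-1],"delta_rot":[0,0,0]},{"translation":[0,0,-0.5],"delta_rot":[0,0,0]},{"translation":[0,0,0],"delta_rot":[0,0,0]},{"translation":[0,0,0],"delta_rot":[0,0,0]}]'
python3 -m creep '[{"translation":[0,0,0],"delta_rot":[0,0,0]},{"translation":[0,0,0],"delta_rot":[0,0,0]}]'
```

```text
time_s: 16.85
ee_pos: [555.5, 132.9, 74.3]
ee_rot: [141.5, 89.9, -40.7]
force: [0.1, -0.7, 0.1]
gripper_width: 91.2
time_s: 17.27
ee_pos: [556.7, 134.7, 41.1]
ee_rot: [-171.0, 89.9, 6.9]
force: [-0.1, -0.4, 0.2]
gripper_width: 91.2
time_s: 17.43
ee_pos: [556.8, 135.2, 41.4]
ee_rot: [-168.0, 89.8, 9.9]
force: [0.2, 0.8, -0.0]
gripper_width: 91.3
```

```bash
python3 -m creep '[{"translation":[-0.1,0.1,0],"delta_rot":[0,0,0]},{"translation":[0,0,0],"delta_rot":[0,0,0]},{"translation":[0,0,0],"delta_rot":[0,0,0]}]'
python3 -m creep '[{"translation":[0,0,0],"delta_rot":[0,0,0]},{"translation":[0,0,0],"delta_rot":[0,0,0]},{"translation":[0,0,0],"delta_rot":[0,0,0]},{"translation":[0,0,0],"delta_rot":[0,0,0]},{"translation":[0,0,0],"delta_rot":[0,0,0]}]' -1 15
python3 -m creep '[{"translation":[0,0,0],"delta_rot":[0,0,0]},{"translation":[0,0,0],"delta_rot":[0,0,0]},{"translation":[0,0,0],"delta_rot":[0,0,0]},{"translation":[0,0,0],"delta_rot":[0,0,0]},{"translation":[0,0,0],"delta_rot":[0,0,0]}]'
python3 -m creep '[{"translation":[0,0,0],"delta_rot":[0,0,0]},{"translation":[0,0,0],"delta_rot":[0,0,0]},{"translation":[0,0,0],"delta_rot":[0,0,0]}]'
```

```text
time_s: 17.68
ee_pos: [554.9, 136.3, 40.4]
ee_rot: [-175.3, 90.0, 2.6]
force: [-0.4, -0.4, -0.0]
gripper_width: 90.9
time_s: 18.1
ee_pos: [554.8, 136.1, 39.9]
ee_rot: [43.9, 90.0, -138.1]
force: [0.6, 0.1, 0.2]
gripper_width: 60.6
time_s: 18.52
ee_pos: [554.8, 136.1, 40.0]
ee_rot: [66.2, 90.0, -115.9]
force: [0.5, -0.3, -0.1]
gripper_width: 39.6
time_s: 18.77
ee_pos: [554.8, 136.1, 40.0]
ee_rot: [90.7, 90.0, -91.4]
force: [-0.4, -0.3, -0.3]
gripper_width: 39.7
```

```bash
python3 -m creep '[{"translation":[0,0,0.5],"delta_rot":[0,0,0]},{"translation":[0,0,1.5],"delta_rot":[0,0,0]},{"translation":[0,0,3],"delta_rot":[0,0,0]},{"translation":[0,0,3],"delta_rot":[0,0,0]},{"translation":[0,0,3],"delta_rot":[0,0,0]}]'
python3 -m creep '[{"translation":[-0.5,1,2],"delta_rot":[0,0,0]},{"translation":[-1.0,2,0],"delta_rot":[0,0,0]},{"translation":[-1.4,2.8,0],"delta_rot":[0,0,0]},{"translation":[-1.4,2.8,0],"delta_rot":[0,0,0]},{"translation":[-1.4,2.8,0],"delta_rot":[0,0,0]}]'
python3 -m creep '[{"translation":[-1.4,2.8,0],"delta_rot":[0,0,0]},{"translation":[-1.4,2.8,0],"delta_rot":[0,0,0]},{"translation":[-1.4,2.8,0],"delta_rot":[0,0,0]},{"translation":[-1.3,2.6,0],"delta_rot":[0,0,0]},{"translation":[-0.9,1.8,0],"delta_rot":[0,0,0]}]'
python3 -m creep '[{"translation":[-0.35,0.55,0],"delta_rot":[0,0,0]},{"translation":[0,0,-1],"delta_rot":[0,0,0]},{"translation":[0,0,-2],"delta_rot":[0,0,0]},{"translation":[0,0,-2],"delta_rot":[0,0,0]},{"translation":[0,0,-1],"delta_rot":[0,0,0]}]'
python3 - <<'E'
from look import *
im,C,s,p=look('c5')
fit(reg(C,(431,384),75,28,38))
E
```

```text
time_s: 19.18
ee_pos: [554.3, 136.0, 151.2]
ee_rot: [17.3, 89.9, -164.8]
force: [-0.6, -0.1, -1.0]
gripper_width: 39.6
time_s: 19.6
ee_pos: [497.1, 250.9, 170.5]
ee_rot: [-154.8, 90.0, 23.1]
force: [0.1, 0.7, -1.1]
gripper_width: 39.8
time_s: 20.02
ee_pos: [432.3, 380.2, 170.2]
ee_rot: [-56.0, 90.0, 122.0]
force: [0.7, -0.3, -1.0]
gripper_width: 40.1
time_s: 20.43
ee_pos: [429.6, 381.2, 107.2]
ee_rot: [50.7, 89.7, -131.4]
force: [-0.8, -0.7, -1.5]
gripper_width: 39.5
20.4333 [429.6 381.2 107.2] jaw -92.13 down [-0.003 -0.004 -1.   ] [ 40.5  24.2  99.4  -0.   56.7 132.6]
10780 circ [431.2 383.8] 61.9 rect [448.2 383.4] [123.   89.4] 89.7 zmed 32.7
```

View pics/c5.png

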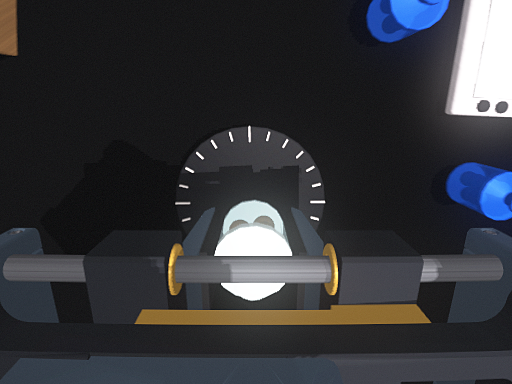

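The wrist view shows the bottle at (253,250), held upright over the disc, whose centre (431.2,383.8) is confirmed. Lowering.

```bash
python3 -m creep '[{"translation":[0,0,-1.5],"delta_rot":[0,0,0]},{"translation":[0,0,-1.2],"delta_rot":[0,0,0]},{"translation":[0,0,-0.8],"delta_rot":[0,0,0]},{"translation":[0,0,-0.5],"delta_rot":[0,0,0]},{"translation":[0,0,0],"delta_rot":[0,0,0]}]'
python3 -m creep '[{"translation":[0,0,0],"delta_rot":[0,0,0]},{"translation":[0,0,0],"delta_rot":[0,0,0]},{"translation":[0,0,-0.3],"delta_rot":[0,0,0]},{"translation":[0,0,-0.2],"delta_rot":[0,0,0]},{"translation":[0,0,0],"delta_rot":[0,0,0]}]'
python3 -m creep '[{"translation":[0,0,-0.1],"delta_rot":[0,0,0]},{"translation":[0,0,0],"delta_rot":[0,0,0]}]'
```

```text
time_s: 20.9
ee_pos: [430.2, 382.9, 69.3]
ee_rot: [48.2, 89.9, -134.0]
force: [-0.9, -0.3, -1.6]
gripper_width: 40.0
time_s: 21.32
ee_pos: [430.1, 383.5, 64.8]
ee_rot: [53.7, 90.0, -128.3]
force: [0.9, 0.1, -0.9]
gripper_width: 39.7
time_s: 21.48
ee_pos: [430.2, 383.6, 63.9]
ee_rot: [58.3, 90.0, -123.8]
force: [-0.2, -0.1, -1.4]
gripper_width: 39.8
```

```bash
python3 -m creep '[{"translation":[0,0,-0.3],"delta_rot":[0,0,0]},{"translation":[0,0,-0.2],"delta_rot":[0,0,0]},{"translation":[0,0,0],"delta_rot":[0,0,0]}]'
python3 -m creep '[{"translation":[0,0,-0.1],"delta_rot":[0,0,0]},{"translation":[0,0,0],"delta_rot":[0,0,0]}]'
python3 -m creep '[{"translation":[0,0,-0.08],"delta_rot":[0,0,0]},{"translation":[0,0,0],"delta_rot":[0,0,0]}]'
```

```text
time_s: 21.73
ee_pos: [430.0, 383.3, 58.4]
ee_rot: [44.6, 89.9, -137.5]
force: [0.3, 0.7, -0.9]
gripper_width: 40.0
time_s: 21.9
ee_pos: [430.3, 383.5, 57.8]
ee_rot: [51.0, 90.0, -131.1]
force: [-0.0, -0.2, -1.7]
gripper_width: 39.9
time_s: 22.07
ee_pos: [430.3, 383.6, 57.1]
ee_rot: [67.6, 90.0, -114.5]
force: [0.4, 0.6, -1.0]
gripper_width: 39.7
```

```bash
python3 -m creep '[{"translation":[0,0,-0.08],"delta_rot":[0,0,0]},{"translation":[0,0,0],"delta_rot":[0,0,0]}]'
python3 -m creep '[{"translation":[0,0,-0.06],"delta_rot":[0,0,0]},{"translation":[0,0,0],"delta_rot":[0,0,0]}]'
```

```text
time_s: 22.23
ee_pos: [430.3, 383.6, 56.3]
ee_rot: [58.0, 90.0, -124.1]
force: [0.1, -0.1, -1.1]
gripper_width: 40.1
time_s: 22.4
ee_pos: [430.4, 383.7, 55.9]
ee_rot: [-159.9, 90.0, 18.0]
force: [-0.3, -0.8, -0.4]
gripper_width: 39.7
```

```bash
python3 -m creep '[{"translation":[0,0,-0.05],"delta_rot":[0,0,0]},{"translation":[0,0,0],"delta_rot":[0,0,0]}]'
```

```text
time_s: 22.57
ee_pos: [430.4, 383.7, 55.9]
ee_rot: [-151.4, 90.0, 26.5]
force: [-1.6, -1.9, 4.5]
gripper_width: 39.8
```

```bash
python3 -m creep '[{"translation":[0,0,0],"delta_rot":[0,0,0]},{"translation":[0,0,0],"delta_rot":[0,0,0]},{"translation":[0,0,0],"delta_rot":[0,0,0]},{"translation":[0,0,0],"delta_rot":[0,0,0]},{"translation":[0,0,0],"delta_rot":[0,0,0]}]' 1
python3 -m creep '[{"translation":[0,0,0],"delta_rot":[0,0,0]},{"translation":[0,0,0.5],"delta_rot":[0,0,0]},{"translation":[0,0,2],"delta_rot":[0,0,0]},{"translation":[0,0,3],"delta_rot":[0,0,0]},{"translation":[0,0,3.5],"delta_rot":[0,0,0]}]'
python3 -m creep '[{"translation":[0,0,3.5],"delta_rot":[0,0,0]},{"translation":[0,0,2],"delta_rot":[0,0,0]},{"translation":[0.3,-1,0.5],"delta_rot":[0,0,0]},{"translation":[0.6,-2.5,0],"delta_rot":[0,0,0]},{"translation":[0.9,-3.8,0],"delta_rot":[0,0,0]}]'
python3 -m creep '[{"translation":[0.95,-3.8,0],"delta_rot":[0,0,0]},{"translation":[0.95,-3.8,0],"delta_rot":[0,0,0]},{"translation":[0.95,-3.8,0],"delta_rot":[0,0,0]},{"translation":[0.95,-3.8,0],"delta_rot":[0,0,0]},{"translation":[0.95,-3.8,0],"delta_rot":[0,0,0]}]'
python3 -m creep '[{"translation":[0.95,-3.8,0],"delta_rot":[0,0,0]},{"translation":[0.95,-3.8,0],"delta_rot":[0,0,0]},{"translation":[0.95,-3.8,0],"delta_rot":[0,0,0]},{"translation":[0.95,-3.8,0],"delta_rot":[0,0,0]},{"translation":[0.95,-3.8,0],"delta_rot":[0,0,0]}]'
python3 -m creep '[{"translation":[0.8,-3.2,0],"delta_rot":[0,0,0]},{"translation":[0.5,-2.2,0],"delta_rot":[0,0,0]},{"translation":[0.2,-1.0,0],"delta_rot":[0,0,0]},{"translation":[0,0,0],"delta_rot":[0,0,0]},{"translation":[0,0,0],"delta_rot":[0,0,0]}]'
python3 - <<'E'
from look import *
im,C,s,p=look('c6')
fit(reg(C,(558,-136),45,23,36)); fit(reg(C,(558,-136),40,22,36)); 
E
```

```text
time_s: 22.98
ee_pos: [430.3, 383.6, 55.1]
ee_rot: [51.3, 90.0, -130.7]
force: [-0.1, -0.6, 0.4]
gripper_width: 70.0
time_s: 23.4
ee_pos: [429.3, 382.8, 145.0]
ee_rot: [43.2, 89.8, -138.9]
force: [0.9, 0.6, -0.2]
gripper_width: 91.1
time_s: 23.82
ee_pos: [448.1, 311.1, 205.0]
ee_rot: [-110.9, 89.9, 67.3]
force: [0.1, -0.9, -0.1]
gripper_width: 91.7
time_s: 24.23
ee_pos: [495.0, 118.0, 204.3]
ee_rot: [25.9, 89.9, -156.2]
force: [0.1, 1.2, -0.9]
gripper_width: 91.3
time_s: 24.65
ee_pos: [542.3, -71.8, 204.2]
ee_rot: [1.0, 89.9, 179.0]
force: [-0.0, 1.0, -0.5]
gripper_width: 91.1
time_s: 25.07
ee_pos: [557.5, -133.0, 204.5]
ee_rot: [-28.9, 89.9, 149.0]
force: [0.2, 1.2, 0.1]
gripper_width: 91.0
25.0667 [ 557.5 -133.   204.5] jaw -92.12 down [-0.002  0.001 -1.   ] [-14.6  19.1  92.    0.   69.1  77.5]
2036 circ [ 557.9 -136.3] 30.0 rect [ 558.3 -136.4] [58.2 58.6] 88.7 zmed 26.6
2040 circ [ 557.9 -136.3] 30.0 rect [ 558.3 -136.4] [58.2 58.6] 88.7 zmed 26.6
```

View pics/c6.png

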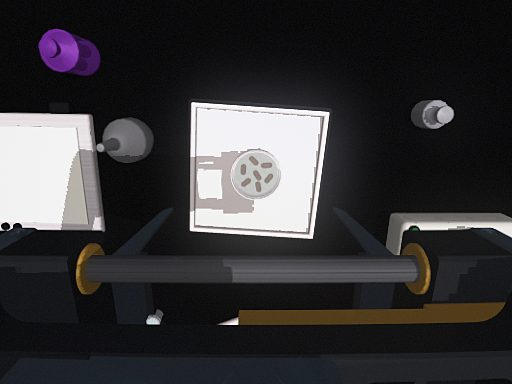

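The wrist view shows the dish upright in the tray at (256,174), world (558,-136.3). Descending to pick it up.

```bash
python3 -m creep '[{"translation":[0,-0.3,-2],"delta_rot":[0,0,0]},{"translation":[0,0,-3.5],"delta_rot":[0,0,0]},{"translation":[0,0,-3.5],"delta_rot":[0,0,0]},{"translation":[0,0,-3],"delta_rot":[0,0,0]},{"translation":[0,0,-2],"delta_rot":[0,0,0]}]'
python3 -m creep '[{"translation":[0,0,-1.5],"delta_rot":[0,0,0]},{"translation":[0,0,-1],"delta_rot":[0,0,0]},{"translation":[0,0,-0.5],"delta_rot":[0,0,0]},{"translation":[0,0,0],"delta_rot":[0,0,0]},{"translation":[0,0,0],"delta_rot":[0,0,0]}]'
python3 -m creep '[{"translation":[0,0,0],"delta_rot":[0,0,0]},{"translation":[0,0,0],"delta_rot":[0,0,0]},{"translation":[0,0,0],"delta_rot":[0,0,0]}]'
```

```text
time_s: 25.53
ee_pos: [556.2, -133.9, 62.5]
ee_rot: [-16.2, 89.7, 161.8]
force: [-0.7, 0.4, 0.8]
gripper_width: 90.9
time_s: 25.95
ee_pos: [558.9, -136.0, 36.0]
ee_rot: [165.9, 89.9, -16.1]
force: [0.3, -0.8, 0.5]
gripper_width: 91.1
time_s: 26.2
ee_pos: [558.8, -136.6, 36.2]
ee_rot: [163.9, 89.9, -18.1]
force: [0.4, -1.0, 0.7]
gripper_width: 91.3
```

```bash
python3 -m creep '[{"translation":[-0.05,0,-0.4],"delta_rot":[0,0,0]},{"translation":[0,0,-0.2],"delta_rot":[0,0,0]},{"translation":[0,0,0],"delta_rot":[0,0,0]},{"translation":[0,0,0],"delta_rot":[0,0,0]}]'
python3 -m creep '[{"translation":[0,0,0],"delta_rot":[0,0,0]},{"translation":[0,0,0],"delta_rot":[0,0,0]},{"translation":[0,0,0],"delta_rot":[0,0,0]},{"translation":[0,0,0],"delta_rot":[0,0,0]},{"translation":[0,0,0],"delta_rot":[0,0,0]}]' -1 15
python3 -m creep '[{"translation":[0,0,0],"delta_rot":[0,0,0]},{"translation":[0,0,0],"delta_rot":[0,0,0]},{"translation":[0,0,0],"delta_rot":[0,0,0]},{"translation":[0,0,0],"delta_rot":[0,0,0]}]'
```

```text
time_s: 26.53
ee_pos: [557.6, -136.4, 29.0]
ee_rot: [-4.6, 90.0, 173.3]
force: [0.3, -0.3, -0.0]
gripper_width: 91.1
time_s: 26.95
ee_pos: [557.9, -136.4, 29.3]
ee_rot: [127.8, 90.0, -54.3]
force: [0.2, -0.5, 0.1]
gripper_width: 60.7
time_s: 27.28
ee_pos: [557.9, -136.4, 29.3]
ee_rot: [133.6, 90.0, -48.5]
force: [0.2, -0.5, -0.0]
gripper_width: 59.4
```

```bash
python3 -m creep '[{"translation":[0,0,0.5],"delta_rot":[0,0,0]},{"translation":[0,0,1.5],"delta_rot":[0,0,0]},{"translation":[0,0,3],"delta_rot":[0,0,0]},{"translation":[0,0,3],"delta_rot":[0,0,0]},{"translation":[0,0,3],"delta_rot":[0,0,0]}]'
python3 -m creep '[{"translation":[0,1,1.5],"delta_rot":[0,0,0]},{"translation":[0.05,2,0.5],"delta_rot":[0,0,0]},{"translation":[0.1,3,0],"delta_rot":[0,0,0]},{"translation":[0.1,3,0],"delta_rot":[0,0,0]},{"translation":[0.1,3,0],"delta_rot":[0,0,0]}]'
python3 -m creep '[{"translation":[0.1,3,0],"delta_rot":[0,0,0]},{"translation":[0.1,3,0],"delta_rot":[0,0,0]},{"translation":[0.1,3,0],"delta_rot":[0,0,0]},{"translation":[0.1,2.7,0],"delta_rot":[0,0,0]},{"translation":[0.05,1.8,0],"delta_rot":[0,0,0]}]'
python3 -m creep '[{"translation":[0,1.0,0],"delta_rot":[0,0,0]},{"translation":[0,0.4,-1],"delta_rot":[0,0,0]},{"translation":[0,0,-2],"delta_rot":[0,0,0]},{"translation":[0,0,-2],"delta_rot":[0,0,0]},{"translation":[0,0,-1],"delta_rot":[0,0,0]}]'
python3 - <<'E'
from look import *
im,C,s,p=look('c7')
E
```

```text
time_s: 27.7
ee_pos: [557.4, -136.3, 140.5]
ee_rot: [-8.8, 89.9, 169.1]
force: [0.5, 0.4, -1.1]
gripper_width: 59.7
time_s: 28.12
ee_pos: [561.1, -15.4, 159.9]
ee_rot: [178.3, 90.0, -3.8]
force: [0.3, 1.1, 0.6]
gripper_width: 59.4
time_s: 28.53
ee_pos: [565.6, 121.1, 159.6]
ee_rot: [-105.5, 90.0, 72.5]
force: [0.4, -0.1, -0.1]
gripper_width: 59.4
time_s: 28.95
ee_pos: [564.1, 131.3, 96.5]
ee_rot: [21.2, 89.7, -160.9]
force: [-1.8, 0.2, -1.5]
gripper_width: 59.1
28.95 [564.1 131.3  96.5] jaw -92.11 down [-0.004 -0.002 -1.   ] [ 12.   25.2  99.5  -0.   55.6 104.1]
```

View pics/c7.png

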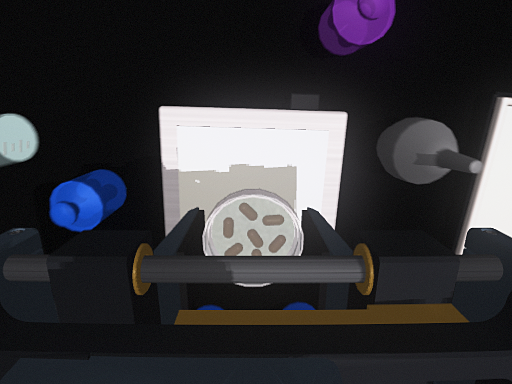

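The wrist view shows the dish level at (253,235) over the pane, with the blower (418,150) well clear. Lowering.

```bash
python3 -m creep '[{"translation":[0,0,-1.5],"delta_rot":[0,0,0]},{"translation":[0,0,-1.5],"delta_rot":[0,0,0]},{"translation":[0,0,-1],"delta_rot":[0,0,0]},{"translation":[0,0,-0.6],"delta_rot":[0,0,0]},{"translation":[0,0,0],"delta_rot":[0,0,0]}]'
python3 -m creep '[{"translation":[0,0,0],"delta_rot":[0,0,0]},{"translation":[0,0,0],"delta_rot":[0,0,0]},{"translation":[0,0,-0.3],"delta_rot":[0,0,0]},{"translation":[0,0,-0.2],"delta_rot":[0,0,0]},{"translation":[0,0,0],"delta_rot":[0,0,0]}]'
python3 -m creep '[{"translation":[0,0,-0.1],"delta_rot":[0,0,0]},{"translation":[0,0,0],"delta_rot":[0,0,0]}]'
```

```text
time_s: 29.42
ee_pos: [565.2, 132.0, 52.2]
ee_rot: [18.2, 89.9, -163.9]
force: [1.0, -0.7, -0.8]
gripper_width: 59.9
time_s: 29.83
ee_pos: [565.7, 132.6, 48.2]
ee_rot: [43.2, 90.0, -138.9]
force: [1.3, -0.9, -0.4]
gripper_width: 59.5
time_s: 30.0
ee_pos: [565.8, 132.6, 47.2]
ee_rot: [72.2, 90.0, -109.8]
force: [-0.4, 0.1, -1.7]
gripper_width: 59.7
```

```bash
python3 -m creep '[{"translation":[0,0,-0.4],"delta_rot":[0,0,0]},{"translation":[0,0,-0.3],"delta_rot":[0,0,0]},{"translation":[0,0,-0.2],"delta_rot":[0,0,0]},{"translation":[0,0,0],"delta_rot":[0,0,0]}]'
python3 -m creep '[{"translation":[0,0,-0.1],"delta_rot":[0,0,0]},{"translation":[0,0,0],"delta_rot":[0,0,0]},{"translation":[0,0,0],"delta_rot":[0,0,0]}]'
```

```text
time_s: 30.33
ee_pos: [565.4, 132.5, 37.6]
ee_rot: [18.7, 89.9, -163.4]
force: [-0.8, 0.3, -0.8]
gripper_width: 59.5
time_s: 30.58
ee_pos: [565.9, 132.6, 37.3]
ee_rot: [128.9, 90.0, -53.2]
force: [-0.1, 0.0, -0.8]
gripper_width: 59.7
```

```bash
python3 -m creep '[{"translation":[0,0,-0.1],"delta_rot":[0,0,0]},{"translation":[0,0,0],"delta_rot":[0,0,0]}]'
python3 -m creep '[{"translation":[0,0,-0.07],"delta_rot":[0,0,0]},{"translation":[0,0,0],"delta_rot":[0,0,0]}]'
python3 -m creep '[{"translation":[0,0,-0.06],"delta_rot":[0,0,0]},{"translation":[0,0,0],"delta_rot":[0,0,0]}]'
```

```text
time_s: 30.75
ee_pos: [565.8, 132.6, 36.2]
ee_rot: [66.6, 90.0, -115.5]
force: [0.2, 0.2, -1.2]
gripper_width: 59.9
time_s: 30.92
ee_pos: [565.8, 132.6, 35.5]
ee_rot: [52.0, 90.0, -130.1]
force: [0.2, 0.1, -0.1]
gripper_width: 59.5
time_s: 31.08
ee_pos: [565.9, 132.6, 35.3]
ee_rot: [165.1, 90.0, -17.0]
force: [-0.6, 0.2, 1.9]
gripper_width: 59.4
```

```bash
python3 -m creep '[{"translation":[0,0,0],"delta_rot":[0,0,0]},{"translation":[0,0,0],"delta_rot":[0,0,0]},{"translation":[0,0,0],"delta_rot":[0,0,0]},{"translation":[0,0,0],"delta_rot":[0,0,0]},{"translation":[0,0,0],"delta_rot":[0,0,0]}]' 1
python3 -m creep '[{"translation":[0,0,0],"delta_rot":[0,0,0]},{"translation":[0,0,0.5],"delta_rot":[0,0,0]},{"translation":[0,0,2],"delta_rot":[0,0,0]},{"translation":[0,0,3.5],"delta_rot":[0,0,0]},{"translation":[0,0,3.5],"delta_rot":[0,0,0]}]'
python3 -m creep '[{"translation":[0,0,3.5],"delta_rot":[0,0,0]},{"translation":[0,0,3.5],"delta_rot":[0,0,0]},{"translation":[-2,-1,3],"delta_rot":[0,0,0]},{"translation":[-3,-2,1],"delta_rot":[0,0,0]},{"translation":[-3,-2,0],"delta_rot":[0,0,0]}]'
python3 -m creep '[{"translation":[-3,-2,0],"delta_rot":[0,0,0]},{"translation":[-3,-2,0],"delta_rot":[0,0,0]},{"translation":[-3,-2,0],"delta_rot":[0,0,0]},{"translation":[-2,-1,0],"delta_rot":[0,0,0]},{"translation":[0,0,0],"delta_rot":[0,0,0]}]'
python3 - <<'E'
from look import *
for n,b in (('side',(165,110,325,384)),('scene',(40,120,410,275))):
    p=P(n); im,d=optics.grab_frame(n); C=cloud(p,d); print(n)
    x0,y0,x1,y1=b; s=min(800/(x1-x0),600/(y1-y0)); save(f'd_{n}.png',cv2.resize(im[y0:y1,x0:x1],None,fx=s,fy=s,interpolation=cv2.INTER_CUBIC))
    fit(reg(C,(566,133),45,27,45)); fit(reg(C,(438,-377),50,78,95)); fit(reg(C,(431,384),40,90,108)); fit(reg(C,(431,384),35,46,110)); fit(reg(C,(558,-137),90,5,28))
    for t,c in(('weight',(622,-341)),('beaker',(624,332)),('blower',(605,11))):
        print(t); fit(reg(C,c,45,12,100))
E
```

```text
time_s: 31.5
ee_pos: [565.8, 132.6, 34.9]
ee_rot: [40.6, 90.0, -141.5]
force: [-0.0, 0.2, 0.5]
gripper_width: 89.3
time_s: 31.92
ee_pos: [564.9, 132.4, 130.3]
ee_rot: [16.1, 89.8, -166.0]
force: [1.0, -0.1, -0.0]
gripper_width: 91.4
time_s: 32.33
ee_pos: [487.0, 82.7, 243.6]
ee_rot: [-171.2, 89.6, 6.8]
force: [0.2, -0.4, 0.1]
gripper_width: 91.0
time_s: 32.75
ee_pos: [371.6, 11.2, 240.3]
ee_rot: [27.7, 89.9, -154.5]
force: [-0.4, -0.3, 0.1]
gripper_width: 90.8
side
200 circ [567.1 130. ] 32.0 rect [564.7 130.8] [59.7 59.2] 19.2 zmed 32.9
428 circ [ 437.1 -376.1] 34.1 rect [ 437.3 -376.2] [50.1 50.8] 87.4 zmed 86.2
17 circ [430.  379.4] 9.1 rect [429.5 381.3] [16.2 14.2] 34.1 zmed 97.3
103 circ [436.9 376.3] 19.3 rect [436.7 376. ] [27.5 35.5] 1.1 zmed 78.4
2285 circ [ 558.  -136.9] 89.9 rect [ 559.7 -138.6] [167.  171.9] 77.6 zmed 13.5
weight
135 circ [ 620.7 -340.9] 16.3 rect [ 620.  -342.5] [27.7 31.1] 64.2 zmed 29.3
beaker
172 circ [625.5 333.7] 25.1 rect [624.1 334. ] [44.5 45.6] 17.4 zmed 40.5
blower
240 circ [603.4  15.8] 39.4 rect [606.7  15.4] [76.9 45. ] 75.2 zmed 47.7
scene
286 circ [566.6 130.7] 32.9 rect [566.7 132.1] [56.2 64.3] 62.4 zmed 33.9
298 circ [ 438.9 -376.9] 34.9 rect [ 439.3 -376.8] [49.3 53.4] 87.9 zmed 85.8
23 circ [434.4 379. ] 11.0 rect [433.  380.3] [17.6 17.8] 43.1 zmed 96.3
221 circ [435.2 378.7] 21.0 rect [436.8 377.7] [40.  35.6] 51.7 zmed 73.0
2580 circ [ 558.1 -137.1] 89.9 rect [ 560.6 -136.8] [164.8 165.3] 84.2 zmed 12.6
weight
220 circ [ 622.6 -341.1] 17.9 rect [ 625.3 -340.3] [32.1 29. ] 79.2 zmed 27.5
beaker
349 circ [625.3 334.1] 24.9 rect [625.5 334.7] [42.8 48.1] 22.0 zmed 41.0
blower
456 circ [605.1  17.5] 38.4 rect [616.5  17.1] [76.3 39.2] 87.9 zmed 45.2
```

View pics/d_side.png

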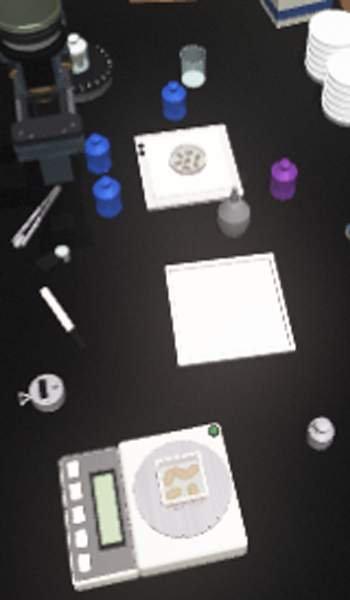

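View pics/d_scene.png

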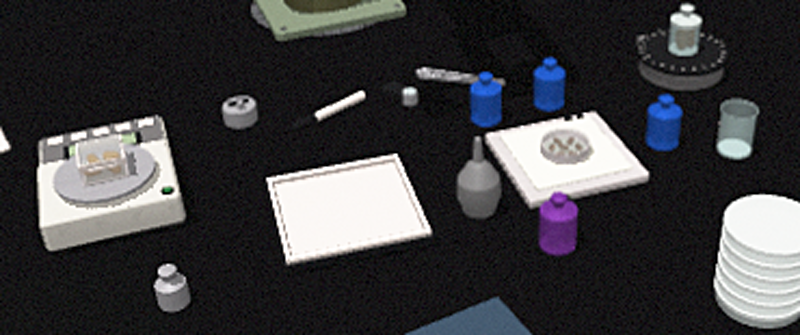

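The side and scene views show the dish on the light plate, the bottle on the turntable and the box on the balance, all upright and central. The tray is empty, the beaker, weight and blower have not moved, and the arm is clear.

```bash
python3 -c "
from workcell import env,readout
print(readout.state()['time_s'],readout.state()['qvel'].round(2)); print(env.job_done())"
```

```text
32.85 [ 0.94  1.94 -1.79  0.21 -0.49  0.1 ]
the job is handed in; nothing more can be done
None
```

I parked the dish on the tray, moved the box from the turntable to the balance and the bottle from the light plate to the turntable, then moved the dish from the tray to the light plate. I handed the job in at about 33 s. Each sample was lowered until it touched down, with contact forces up to about 8 N, before I opened the gripper.

Last checks, from the side and scene cameras:
- **Dish and box:** both are upright and within about 3 mm of the middle of their instruments.
- **Bottle:** it stands upright. These two cameras put its knob at about (430–434, 379–381). That is 3–5 mm from the turntable centre of (431, 384) that I measured with the wrist camera. The scene camera's own turntable reading was low in y by about the same amount, so I take most of this to be camera bias; the gripper released the bottle within about 1 mm of that centre.
- **Everything else:** the tray is empty, and the weight measures unmoved. The beaker agrees with its first scene reading; its first side reading took in something else. The blower's fits before and after were not clean enough to compare, but it looks unmoved in the pictures and nothing came near it.
- **Robot:** the gripper was open and clear of everything, though the arm was still settling at about 2 degrees/s when I handed in.

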